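# Hang the dispenser brackets and lock in the canisters

## Task

Put up the dispensers: hang each of the two loose steel brackets by its two keyholes on a free pair of screws on the grey board, pulled fully down so that it is locked on them, and set every canister that is there upright into a bracket of its own (the bracket already on the board may be used too) and turn it clockwise until its lugs lock. Leave the tin, the spice jar and the fork alone.

Things in the scene. Friction and masses are not known exactly. Their poses are not given: they have to be found in the camera images.
- stand: (all lengths in these texts in mm) fixed grey board, 400 wide, 18 thick, top edge at z = 156, on dark feet (10 tall, reaching 34 in front of it). Origin: on the table below the middle of its front face; x into the board, y left, z up. Three pairs of screws stand out of the front at z = 140, round y = +140, 0, -140; the middle pair holds a bracket like the loose ones, fixed
- screw_left (a point): middle of the left free pair of screws (y = +140), on the board's front face; axes as the stand's. The two lie 22 to either side; shank 8 in diameter, standing out 9, then a head 20 in diameter, 5 thick. Hang a bracket square to the board: holes level with the heads, in to the board, then down 26. Hung, its underside is 74 above the table
- screw_right (a point): middle of the other free pair, alike, at y = -140 of the stand
- seat_mid (a point): middle of the collar floor of the bracket fixed on the middle pair, 80 above the table; axes as the stand's (notches at its +y and -y)
- bracket_1: loose steel bracket, 0.22 kg, heaviest at the plate, standing upright. Origin: on its underside, below the axis of its round collar (outer radius 49, 22 tall); z up, back to +x. Back plate 90 wide, 6 thick, 86 tall, back face at x = +53, with two keyholes (see slot_1). On top of the plate a black grip tab: centre x = +47, 12 thick in x, 44 wide in y, from 86 to 122 above the underside
- bracket_2: second loose bracket, like bracket_1
- slot_1 (a point): on bracket_1's plate, back face (x = +53, y = 0, 66 above the underside): midway between the upper ends of its two keyholes, which lie 22 to either side; axes as the bracket's. Hung, it meets the screw pair's point. Each keyhole: hole 28 wide and tall, centre 40 above the underside (26 below this point), tapering upward to a slot 12 wide for the shank
- slot_2 (a point): the same on bracket_2
- seat_1 (a point): middle of bracket_1's collar floor (6 above the underside), where a locked canister's origin lies; axes as the bracket's. The collar is open at the top; its lip (inner radius 33, from 9 to 16 above this floor) has two notches 22 wide, at +y and -y; below the lip it is hollow to radius 45
- seat_2 (a point): the same on bracket_2
- canister_1: canister, 0.25 kg, one of up to three alike (absent: None). Origin: centre of its underside, z up. Body of radius 30, 120 tall; on top a black grip bar, 50 long in x, 16 thick in y, from 118 to 156; at the foot two lugs, 14 wide, 1 to 7 above the underside, reaching 41 from the axis to +x and -x, in line with the bar. A half turn makes no difference
- canister_2: like canister_1. To lock: lower it with its grip bar along the bracket's y (lugs over the notches) till its underside is on the collar floor, then turn clockwise seen from above; the lugs run under the lip to a stop after about 64 degrees (1.1 rad). It cannot turn the other way. 3 mm play all round; little force
- canister_3: like canister_1
- tin: bystander: food tin, 75 across, 58 tall; origin at its underside
- jar_near: bystander: spice jar, 45 across, 106 tall; origin at its underside
- fork: bystander: fork 195 long, lying in front of the board
Things that resemble listed ones, but are neither listed nor needed, are in the scene too. Leave any red look-alike of the bracket_2 alone.

How it is judged:
By the outcome, as a careful person would: the job done as asked, in the order asked, and still so for the second after the job is handed in, with the robot touching nothing.
Of canister_1, canister_2, canister_3 only 2 to 3 are there at a start; the rules pass over those that are not, and their reading is None.
At some moment in a run one of bracket_1, bracket_2 may be knocked a few centimetres aside while the robot is not near it.
It also fails if it takes over 200 s, if anything falls off the work surface, if the arm or the gripper's body presses on something with over 40 N, if the wrist force passes 120 N, or if a joint passes its speed limit or range.

## Robot

A 6-joint arm with a two-finger parallel gripper is mounted at the origin on a cart in front of the work surface, level with it; the furniture and walls round the work are solid. World frame = base frame: x ahead of the robot, y to its left, z up, the work surface at z = 0. Lengths are in mm, angles in rad, forces in N, time in s.
With the tool pointing down it reaches from about 300 to 950 mm from the base axis. Payload 3.1 kg.
Tool frame: the origin (TCP) lies at the centre of the arm's flange, where the gripper is bolted on; the fingertips stand 173 mm ahead of it and the grasp point (between the pads) lies 155 mm ahead of it; z points along the fingers, y is the line along which they close (so a half turn about z gives the same grasp; the last joint's range is limited). The gripper opens to 85 mm and grips with 20 to 120 N. Pads are 22 mm wide; open, the fingers measure 114 mm over their backs; the gripper's body (76 mm by 85 mm) begins 54 mm behind the grasp point. The pads swing forward as they close: fully open they stand 13 mm farther back than shut.
Start: joints at [-0.07, 0.308, 1.634, -0, 1.2, -0.07], TCP at [625.007, -0.028, 404.672] pointing down, gripper open.
Joint ranges: [-3.06, 3.06], [-0.79, 1.96], [0.05, 2.63], [-1.19, 4.34], [0.05, 2.64], [-2.94, 2.94]. Speed limits (rad/s): [2.79, 2.79, 3.14, 3.14, 3.14, 3.14].

## Interface

Orientations are given as a rotation vector (axis times angle).
In Python, from plant import status, cams, env gives the robot as it stands. The module is installed in compiled form; this text tells all that it offers.
- The arm moves only by the tool servo_tool, never from a script. Its argument "plan" is a list of rows, each a list of 2 entries, a list of its own where there are three numbers: the shift along the tool's x, y, z in mm, then the turn, a rotation vector about the tool's x, y, z in units of 5 degrees (1.0 is 5 degrees). In form: [[[tx, ty, tz], [rx, ry, rz]], ...]. A call has exactly 5 rows; each row is the pose to reach, as a shift and turn from the pose commanded when the call began, along the tool's axes at that moment; what a row does not reach only later rows make up. A row lasts 1/10 s, in which the tool goes at most 50 mm and 8.59 degrees, less where a joint would pass 70% of its speed; a pose out of reach is approached as far as the arm can. A call with a gripper value outside its range is refused whole. "hand" is the gripper's target within -1 to 1 (shut at 1, half-way at 0, fully open at -1), set as the call begins (left out, the last holds). The fingers move at their own pace and stop on an object; the grip force is fixed at half the most. Time passes only in rows, so rows that repeat a pose let the fingers close, or fill a call up. It gives the time, the measured TCP pose, the force, the opening and the grip force at its end, in the units of the state.
- status.get_obs(): the state, without advancing time (a new reading comes with each control period).
- cams.grab_frame(name): name is "scene" or "side" or "wrist"; returns a dict with "pixels" (480x640x3 uint8, blue, green, red), "camera_matrix" (3x3 intrinsics, pixels), "R" (3x3) and "t" (3): a world point X has camera coordinates R X + t. Camera axes: x right, y down, z forward; pixel columns grow to the right and rows downward; lengths in mm; the calibration is good to about 2 mm. The wrist camera is an equidistant fisheye: a pixel r from the principal point sees the ray r / f radians off the axis. A picture is of the moment at which its call begins. There is no depth.
- env.sign_off(): hands the job in; it is judged then, once.
The state is a dict: "clock": time; "joint_positions": joint angles; "qvel": joint speeds; "tau": joint torques, N m; "ee_pos": TCP position; "orientation": TCP orientation; "contact_force": force on the tool from outside, world axes, zero at the start; "ft_torque": the same for the moment, N m; "opening": opening from 0.0 (shut) to 1.0 (fully open); "grip_force": force on a finger pad.
Only numpy, scipy, OpenCV 4.12 (cv2) and the standard library are available. Lean on these libraries where they do the work, as an engineer would, in place of code of your own. Each camera call takes 0.05 s, during which the arm holds its last target. There are 200 camera calls.

## Working session

There is one attempt and no reset: what is moved stays moved. The work goes in short steps, Python scripts to look and compute and a tool call to move; the robot and the scene stay as the last step left them, time stands still between calls to the robot, and variables do not carry over. Pictures are saved under pics/ and viewed, at most 14 in all, crops included, and the job is handed in when it is done.

Besides the shell and the picture viewer there is one more tool, called after "Request:" as name([rows], argument=value, ...), one row to a line, values as JSON. servo_tool: Moves the arm, as the interface text tells. Its arguments: {"type":"object","properties":{"plan":{"type":"array","items":{"type":"array"}},"hand":{"type":"number"}},"required":["plan"]}

```bash
mkdir -p pics
cat > h.py <<'E'
import numpy as np, cv2
from plant import status, cams, env
from scipy.spatial.transform import Rotation as Ro
def ray(f,u,v,fish=False):
    K=f["camera_matrix"];x=(u-K[0,2])/K[0,0];y=(v-K[1,2])/K[1,1]
    if fish:
        r=np.hypot(x,y)+1e-12; d=np.array([x/r*np.sin(r),y/r*np.sin(r),np.cos(r)])
    else: d=np.array([x,y,1.])
    R=np.array(f["R"]);t=np.array(f["t"]); return -R.T@t, R.T@d
def onz(f,u,v,z,fish=False):
    c,d=ray(f,u,v,fish); return c+d*(z-c[2])/d[2]
def proj(f,X,fish=False):
    K=f["camera_matrix"];p=np.array(f["R"])@np.array(X,float)+np.array(f["t"])
    if fish:
        r=np.hypot(p[0],p[1]);th=np.arctan2(r,p[2]);x,y=p[0]/r*th,p[1]/r*th
    else:x,y=p[0]/p[2],p[1]/p[2]
    return np.array([K[0,0]*x+K[0,2],K[1,1]*y+K[1,2]])
def tri(rs):
    A=0;b=0
    for c,d in rs:
        d=d/np.linalg.norm(d);P=np.eye(3)-np.outer(d,d);A=A+P;b=b+P@c
    return np.linalg.solve(A,b)
E
python3 - <<'E'
from h import *
import pickle
fs={n:cams.grab_frame(n) for n in("scene","side","wrist")}
pickle.dump(fs,open("f0.pkl","wb"))
for n,f in fs.items():
    cv2.imwrite(f"pics/{n}0.png",f["pixels"]); print(n,np.round(f["camera_matrix"],1).tolist(),np.round(-np.array(f["R"]).T@f["t"]),np.round(f["R"],2).tolist())
print(status.get_obs())
E
```

```text
scene [[547.5, 0.0, 325.7], [0.0, 547.5, 235.7], [0.0, 0.0, 1.0]] [-372. -386.  931.] [[0.48, -0.88, 0.01], [-0.55, -0.31, -0.78], [0.69, 0.36, -0.63]]
side [[599.2, 0.0, 320.2], [0.0, 599.2, 241.2], [0.0, 0.0, 1.0]] [-132. -834. 1450.] [[0.82, -0.57, 0.02], [-0.42, -0.64, -0.65], [0.38, 0.52, -0.76]]
wrist [[371.6, 0.0, 319.2], [0.0, 371.6, 238.5], [0.0, 0.0, 1.0]] [625.  82. 373.] [[1.0, 0.0, -0.0], [0.0, -0.95, 0.32], [-0.0, -0.32, -0.95]]
{'clock': 0.15, 'joint_positions': array([-6.97276122e-02,  3.08799083e-01,  1.63487458e+00, -1.27020876e-05,
        1.19967556e+00, -6.96793179e-02]), 'qvel': array([-5.43792700e-05, -3.02934080e-03, -4.53853089e-03, -2.47465233e-04,
        3.50936451e-04, -3.47274288e-04]), 'tau': array([-7.71605373e-04, -4.15801048e+01, -2.77146006e+01, -1.83032253e-04,
        6.02632252e-03, -2.39092765e-05]), 'ee_pos': array([ 6.24676902e+02, -2.37029366e-02,  4.03723620e+02]), 'orientation': array([-2.22055776e+00, -2.22046077e+00,  1.82369336e-03]), 'contact_force': array([-0.35338694, -0.18969062,  0.31836477]), 'ft_torque': array([ 0.01768827,  0.07274097, -0.03350722]), 'grip_force': 0.0, 'opening': 0.9954434839319016}
```

View pics/scene0.png

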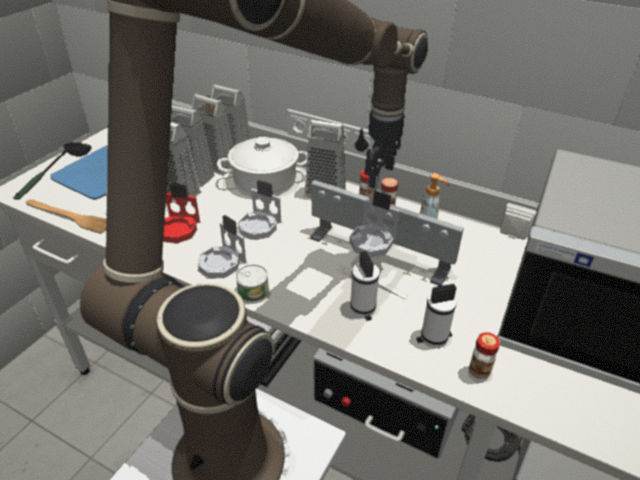

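View pics/side0.png

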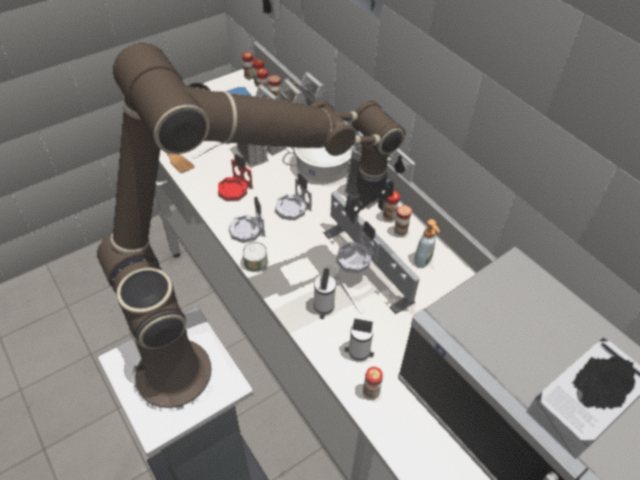

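View pics/wrist0.png

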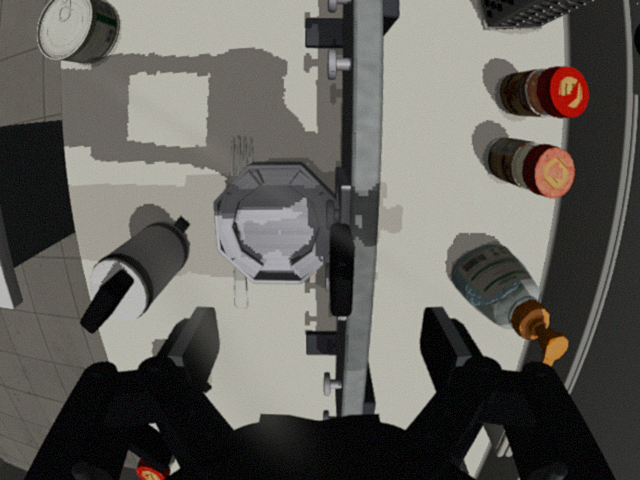

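Scene view: loose steel brackets have collars at about (220,262) and (258,222), with tabs at (230,228) and (264,188). The red look-alike is at (180,228) and I'll leave it. I see two canisters, at (364,288) and (438,318). The board runs from (312,200) to (460,245).

Run:
```python
from h import *
import pickle
fs=pickle.load(open("f0.pkl","rb"))
s,d,w=fs["scene"],fs["side"],fs["wrist"]
def two(a,b): print(np.round(tri([ray(s,*a),ray(d,*b)])))
print("collars");two((218,262),(246,228));two((258,223),(291,206));two((372,238),(354,257))
print("tabs");two((230,227),(259,208));two((264,188),(301,183))
print("bars");two((366,264),(324,279));two((443,294),(362,325))
print("by wrist: middle collar, tab top",onz(w,276,222,97,True),onz(w,342,270,190,True))
for p in[(338,63),(331,384)]:print("head",onz(w,*p,148,True))
for v in (20,120,360,400):
  for z in(156,):
    row=w["pixels"][v].astype(int).sum(1)[300:400];print(v,row[::3].tolist())
print([np.round(onz(w,355,v,156,True)) for v in(20,120,360,400)])
img=w["pixels"][:480,290:400]
cv2.imwrite("pics/c1.png",cv2.resize(np.hstack([img[:240],img[240:]]),None,fx=3,fy=2.5,interpolation=2)[:600,:800])
```

```text
collars
[423. 347. -10.]
[588. 333.  11.]
[591.  -4.  89.]
tabs
[465. 327.  81.]
[624. 328. 105.]
bars
[452. -49. 135.]
[ 450. -225.  132.]
by wrist: middle collar, tab top [591.41405516   3.66184701  97.        ] [637.28993628   3.49431364 190.        ]
head [635.99748372 116.45725065 148.        ]
head [ 634.3081509  -112.51943822  148.        ]
20 [545, 528, 103, 102, 104, 108, 91, 83, 101, 111, 89, 111, 94, 96, 88, 60, 85, 80, 253, 371, 376, 388, 383, 405, 406, 396, 387, 319, 39, 24, 49, 25, 313, 543]
120 [526, 526, 528, 524, 525, 518, 299, 301, 298, 303, 325, 304, 297, 304, 110, 58, 50, 88, 311, 391, 411, 423, 425, 432, 430, 419, 402, 284, 529, 527, 522, 521, 533, 545]
360 [537, 529, 528, 521, 529, 530, 533, 539, 531, 530, 532, 531, 226, 90, 65, 236, 296, 305, 312, 327, 339, 337, 289, 521, 526, 523, 539, 535, 522, 524, 535, 541, 527, 529]
400 [524, 535, 525, 530, 524, 534, 534, 539, 525, 523, 532, 535, 138, 79, 231, 380, 383, 370, 370, 386, 387, 237, 23, 27, 29, 393, 533, 531, 533, 529, 548, 530, 526, 534]
[array([645., 142., 156.]), array([646.,  82., 156.]), array([651., -83., 156.]), array([ 653., -123.,  156.])]
```

View pics/c1.png

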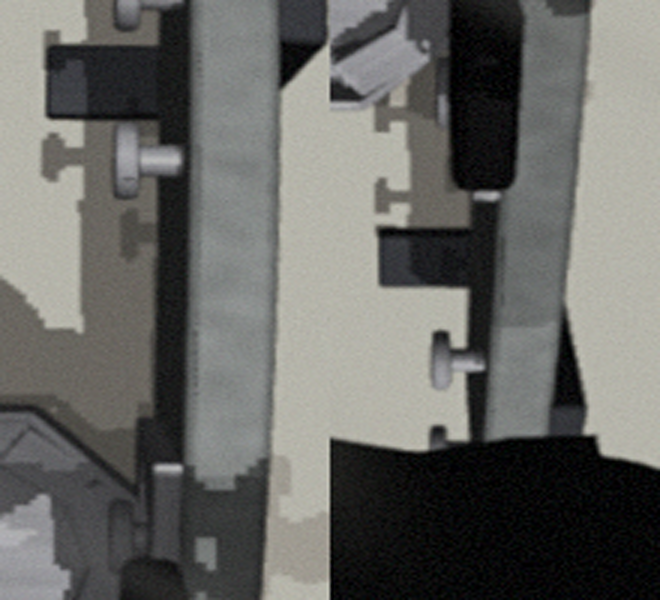

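The crop shows the board's top strip with its front edge at about (353,62) and (343,392) in the wrist image. The inner free screws are at about (340,64) and (331,384), with head axes along the board normal.

Run:
```python
from h import *
import pickle
w=pickle.load(open("f0.pkl","rb"))["wrist"]
for p in[(353,62),(353,100),(353,150),(344,375),(343,392)]:print("front edge",np.round(onz(w,*p,156,True),1))
for p in[(332,64),(345,64),(329,384),(338,384)]:print("screw axis z140 ",np.round(onz(w,*p,140,True),1))
for p in[(332,6)]:print("outer left head",np.round(onz(w,*p,140,True),1))
print("fixed plate ends top z160", onz(w,346,187+0,160,True), onz(w,342,240+78,160,True))
```

```text
front edge [644.2 116.  156. ]
front edge [644.3  93.6 156. ]
front edge [644.6  64.2 156. ]
front edge [643.5 -96.7 156. ]
front edge [ 643.3 -114.1  156. ]
screw axis z140  [632.7 117.  140. ]
screw axis z140  [640.7 117.1 140. ]
screw axis z140  [ 633.  -119.4  140. ]
screw axis z140  [ 640.3 -119.5  140. ]
outer left head [632.7 155.3 140. ]
fixed plate ends top z160 [640.57985     42.87780226 160.        ] [640.16001477 -44.23814653 160.        ]
```

Request:
servo_tool([
  [[50,0,0],[0,0,0]],
  [[100,0,0],[0,0,0]],
  [[150,-10,0],[0,0,0]],
  [[200,-20,0],[0,0,0]],
  [[250,-30,0],[0,0,0]],
])

```text
clock: 0.65
ee_pos: [594.9, 248.8, 404.2]
orientation: [-2.222, -2.221, 0.001]
contact_force: [-0.4, -0.2, 0.6]
opening: 1.001
grip_force: 0.0
```

Run:
```python
from h import *
f=cams.grab_frame("wrist");import pickle;pickle.dump(f,open("f1.pkl","wb"))
cv2.imwrite("pics/w1.png",f["pixels"])
```

```text
(no output)
```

View pics/w1.png

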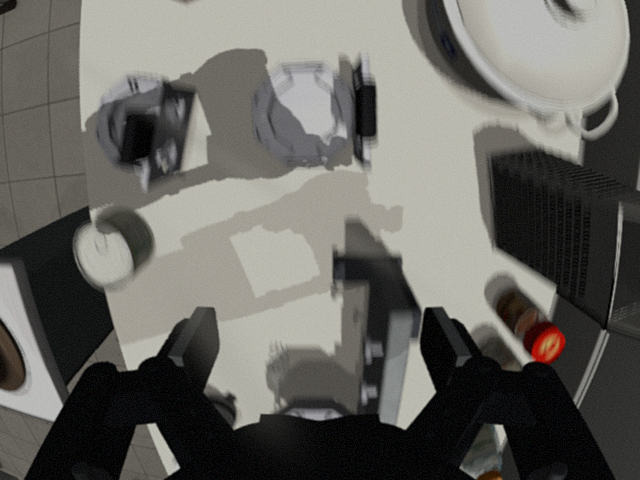

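The view shows bracket B (steel): collar (305,113), tab (366,108), facing the board squarely. Bracket A (steel): collar (137,125), tab (137,137), yawed. The picture is blurred, so I'll re-take it at rest and measure the black tabs.

```bash
cat >> h.py <<'E'
def tab(f,box,z,thr=25,fish=True):
    u0,v0,u1,v1=box;g=f["pixels"].max(2);m=np.zeros_like(g);m[v0:v1,u0:u1]=(g[v0:v1,u0:u1]<thr)
    n,l,st,c=cv2.connectedComponentsWithStats(m);i=1+np.argmax(st[1:,4]);
    pts=np.argwhere(l==i)[:,::-1];r=cv2.boxPoints(cv2.minAreaRect(pts.astype(np.float32)))
    W=np.array([onz(f,*p,z,fish)[:2] for p in r]);
    return st[i],W
E
python3 - <<'E'
from h import *
f=cams.grab_frame("wrist")
import pickle;pickle.dump(f,open("f2.pkl","wb"))
for b in[(345,60,400,170),(80,90,180,180)]:
    for t in (18,25,35):
        st,W=tab(f,b,122,t);print(t,st,np.round(W).tolist(),np.round(W.mean(0)))
    u0,v0,u1,v1=b
a=f["pixels"][40:210,70:400]; cv2.imwrite("pics/c2.png",cv2.resize(a,None,fx=2.4,fy=2.4,interpolation=2))
print(status.get_obs()["ee_pos"])
E
```

```text
18 [360 101  11  61 393] [[619.0, 312.0], [620.0, 353.0], [627.0, 353.0], [626.0, 312.0]] [623. 333.]
25 [359 101  22  61 735] [[619.0, 353.0], [633.0, 354.0], [634.0, 312.0], [620.0, 312.0]] [627. 333.]
35 [ 358  100   23   70 1259] [[619.0, 354.0], [633.0, 354.0], [635.0, 307.0], [619.0, 306.0]] [626. 330.]
18 [131 127  31  53 991] [[455.0, 341.0], [480.0, 339.0], [478.0, 301.0], [452.0, 302.0]] [466. 321.]
25 [ 125  127   38   53 1431] [[446.0, 303.0], [457.0, 344.0], [482.0, 338.0], [472.0, 298.0]] [464. 321.]
35 [ 125  126   38   54 1627] [[446.0, 303.0], [457.0, 344.0], [483.0, 338.0], [473.0, 298.0]] [464. 321.]
[593.61722084 252.8098142  404.25702889]
```

View pics/c2.png

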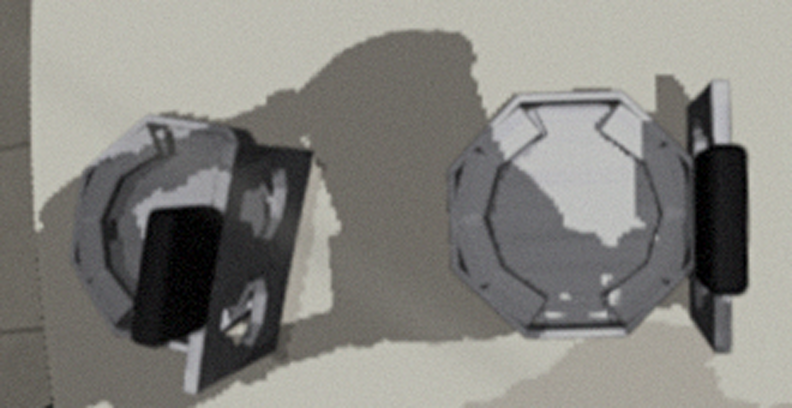

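Bracket B's tab is in the crop at (695..748, 145..295), square to the board. Bracket A's tab is at (135..220, 205..345), with the plate tilted about 14°. Going for B first.

Run:
```python
from h import *
import pickle
f=pickle.load(open("f2.pkl","rb"))
P=lambda x,y,z:np.round(onz(f,70+x/2.4,40+y/2.4,z,True),1)
print("B plate top back corners",P(728,82,86),P(732,350,86)," front",P(716,82,86),P(718,350,86))
print("B collar",P(524,90,22),P(618,90,22),P(528,337,22),P(625,337,22))
print("A plate top",P(238,140,86),P(190,385,86),"A plate base",P(312,152,0),P(280,355,0))
print("A tab top front L,R / back", P(150,207,122),P(133,343,122),P(222,207,122),P(196,345,122))
```

```text
B plate top back corners [633.7 376.6  86. ] [637.  288.7  86. ]  front [629.9 376.4  86. ] [632.4 288.6  86. ]
B collar [563.7 380.6  22. ] [600.  380.5  22. ] [564.9 282.2  22. ] [603.6 282.3  22. ]
A plate top [472.3 362.1  86. ] [448.2 277.9  86. ] A plate base [470.8 361.    0. ] [451.7 272.5   0. ]
A tab top front L,R / back [456.7 341.6 122. ] [446.9 299.6 122. ] [481.5 339.5 122. ] [469.7 298.  122. ]
```

Request:
servo_tool([
  [[40,15,0],[0,0,0]],
  [[80,34,0],[0,0,0]],
  [[80,34,40],[0,0,0]],
  [[80,34,75],[0,0,0]],
  [[80,34,75],[0,0,0]],
])

```text
clock: 1.25
ee_pos: [627.0, 325.7, 321.9]
orientation: [-2.218, -2.218, 0.021]
contact_force: [-0.8, -0.3, -1.9]
opening: 1.0
grip_force: 0.0
```

Request:
servo_tool([
  [[2,-1,0],[0,0,0]],
  [[2,-1,25],[0,0,0]],
  [[2,-1,50],[0,0,0]],
  [[2,-1,66],[0,0,0]],
  [[2,-1,66],[0,0,0]],
])

```text
clock: 1.75
ee_pos: [628.2, 328.5, 262.6]
orientation: [-2.221, -2.22, 0.004]
contact_force: [-0.3, -0.2, -0.3]
opening: 0.995
grip_force: 0.0
```

Request:
servo_tool([
  [[0,0,0],[0,0,0]],
  [[0,0,0],[0,0,0]],
  [[0,0,0],[0,0,0]],
  [[0,0,0],[0,0,0]],
  [[0,0,0],[0,0,0]],
], hand=1)

```text
clock: 2.25
ee_pos: [628.8, 329.2, 264.4]
orientation: [2.221, 2.221, 0.001]
contact_force: [-2.5, 0.3, 2.6]
opening: 0.145
grip_force: 3.9
```

Request:
servo_tool([
  [[0,0,0],[0,0,0]],
  [[0,0,0],[0,0,0]],
  [[0,0,0],[0,0,0]],
  [[0,0,0],[0,0,0]],
  [[0,0,0],[0,0,0]],
])

```text
clock: 2.75
ee_pos: [628.9, 329.2, 264.5]
orientation: [2.221, 2.221, 0.002]
contact_force: [-1.0, -0.0, 5.5]
opening: 0.131
grip_force: 59.9
```

Request:
servo_tool([
  [[0,0,-20],[0,0,0]],
  [[0,0,-50],[0,0,0]],
  [[0,-10,-80],[0,0,0]],
  [[0,-22,-100],[0,0,0]],
  [[0,-22,-100],[0,0,0]],
])

```text
clock: 3.25
ee_pos: [606.4, 329.5, 366.2]
orientation: [2.22, 2.221, 0.006]
contact_force: [1.1, -0.1, -1.7]
opening: 0.132
grip_force: 59.1
```

Request:
servo_tool([
  [[-40,0,0],[0,0,0]],
  [[-80,0,0],[0,0,0]],
  [[-120,0,0],[0,0,0]],
  [[-160,0,0],[0,0,0]],
  [[-190,0,0],[0,0,0]],
])

```text
clock: 3.75
ee_pos: [605.8, 136.5, 360.6]
orientation: [-2.221, -2.219, 0.007]
contact_force: [0.5, -1.1, -2.2]
opening: 0.13
grip_force: 59.0
```

Request:
servo_tool([
  [[0,0,0],[0,0,0]],
  [[0,0,0],[0,0,0]],
  [[0,0,0],[0,0,0]],
  [[0,0,0],[0,0,0]],
  [[0,0,0],[0,0,0]],
])

```text
clock: 4.25
ee_pos: [606.5, 140.1, 363.3]
orientation: [-2.219, -2.223, 0.0]
contact_force: [0.4, 0.1, -2.3]
opening: 0.137
grip_force: 58.9
```

Run:
```python
from h import *
f=cams.grab_frame("wrist");import pickle;pickle.dump(f,open("f3.pkl","wb"))
cv2.imwrite("pics/w3.png",f["pixels"])
o=status.get_obs();print(o["ee_pos"],o["orientation"],o["opening"])
```

```text
[606.531347   140.04192764 363.49172404] [-2.21975102e+00 -2.22295904e+00  1.68687091e-05] 0.1280377380688535
```

View pics/w3.png

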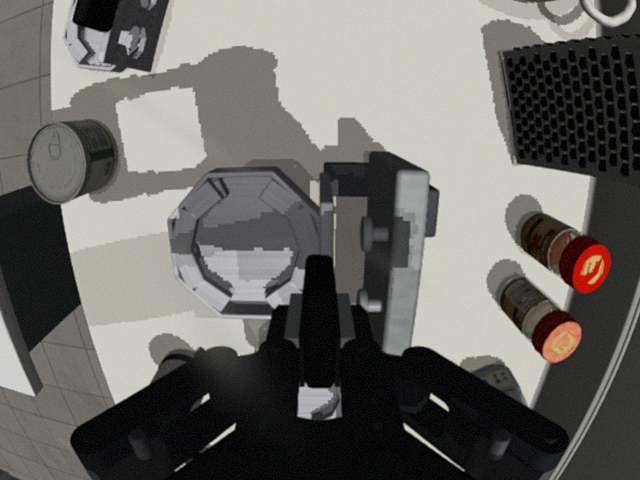

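Held bracket: the collar spans (170..322, 168..318) and the far plate end is near (327,188). The left screws are at (367,235) and (368,300).

Run:
```python
from h import *
import pickle
f=pickle.load(open("f3.pkl","rb"));P=lambda u,v,z:np.round(onz(f,u,v,z,True),1)
print("screws z140",P(367,235,140),P(368,300,140),P(376,235,140))
print("collar top edges y",P(240,168,121),P(240,318,121))
print("front board edge",P(396,170,156),P(388,330,156))
for z in(185,):print("plate end",P(327,188,z),P(333,188,z))
a=f["pixels"][140:340,160:440];cv2.imwrite("pics/c3.png",cv2.resize(a,None,fx=2.8,fy=2.8,interpolation=2))
```

```text
screws z140 [633.5 160.2 140. ] [636.1 120.1 140. ] [638.5 160.2 140. ]
collar top edges y [561.3 194.8 121. ] [554.5  95.6 121. ]
front board edge [644.4 198.5 156. ] [646.4 109.  156. ]
plate end [610.4 194.7 185. ] [612.8 194.7 185. ]
```

View pics/c3.png

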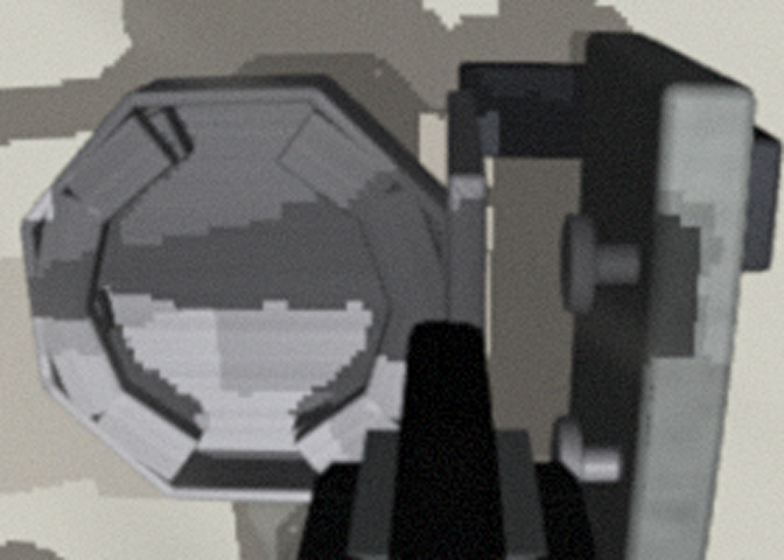

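Run:
```python
from h import *
import pickle
f=pickle.load(open("f3.pkl","rb"));P=lambda x,y,z:np.round(onz(f,160+x/2.8,140+y/2.8,z,True),1)
print("plate end top",P(467,178,185),"bottom",P(467,92,99))
print("collar rim",P(230,97,121),P(240,492,121))
print("screw",P(578,263,140),P(570,450,140))
```

```text
plate end top [610.3 188.2 185. ] bottom [612.  188.2  99. ]
collar rim [562.4 190.8 121. ] [558.6  97.5 121. ]
screw [633.2 160.8 140. ] [633.5 119.6 140. ]
```

Request:
servo_tool([
  [[-3.3,0,-1],[0,0,0]],
  [[-3.3,3,-1],[0,0,0]],
  [[-3.3,8,-1],[0,0,0]],
  [[-3.3,13,-1],[0,0,0]],
  [[-3.3,13,-1],[0,0,0]],
])

```text
clock: 4.8
ee_pos: [620.5, 135.7, 364.9]
orientation: [2.221, 2.221, 0.001]
contact_force: [-0.2, -0.0, -2.7]
opening: 0.128
grip_force: 59.0
```

Request:
servo_tool([
  [[0.8,4,0],[0,0,0]],
  [[0.8,8,0],[0,0,0]],
  [[0.8,12,0],[0,0,0]],
  [[0.8,16,0],[0,0,0]],
  [[0.8,16,0],[0,0,0]],
])

```text
clock: 5.3
ee_pos: [636.1, 136.5, 364.7]
orientation: [2.221, 2.221, 0.001]
contact_force: [-0.5, -0.8, -1.3]
opening: 0.128
grip_force: 58.9
```

Run:
```python
from h import *
f=cams.grab_frame("wrist");import pickle;pickle.dump(f,open("f4.pkl","wb"))
a=f["pixels"][140:340,160:440];cv2.imwrite("pics/c4.png",cv2.resize(a,None,fx=2.8,fy=2.8,interpolation=2))
o=status.get_obs();print(o["ee_pos"],o["contact_force"])
```

```text
[635.84620534 136.5222906  364.63000227] [-0.21760948  0.10975132 -2.80918387]
```

View pics/c4.png

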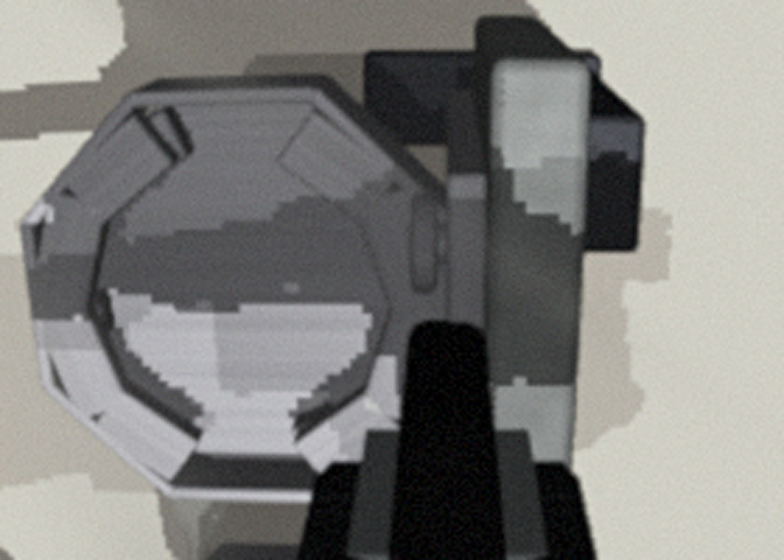

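The screw head at crop (423,245) now stands in front of the plate, so the keyholes are on. Next I lower it 26 mm.

Request:
servo_tool([
  [[0,0.7,5],[0,0,0]],
  [[0,0.7,11],[0,0,0]],
  [[0,0.7,17],[0,0,0]],
  [[0,0.7,22],[0,0,0]],
  [[0,0.7,22],[0,0,0]],
])

```text
clock: 5.85
ee_pos: [635.7, 136.5, 341.0]
orientation: [-2.22, -2.22, 0.004]
contact_force: [-0.2, 1.0, -2.5]
opening: 0.132
grip_force: 58.9
```

Request:
servo_tool([
  [[0,0,2],[0,0,0]],
  [[0,0,3.5],[0,0,0]],
  [[0,0,5],[0,0,0]],
  [[0,0,6],[0,0,0]],
  [[0,0,6],[0,0,0]],
])

```text
clock: 6.35
ee_pos: [636.5, 136.6, 338.3]
orientation: [2.221, 2.221, 0.001]
contact_force: [-2.8, 0.7, 5.1]
opening: 0.132
grip_force: 60.0
```

Request:
servo_tool([
  [[0,0,0],[0,0,0]],
  [[0,0,0],[0,0,0]],
  [[0,0,0],[0,0,0]],
  [[0,0,0],[0,0,0]],
  [[0,0,0],[0,0,0]],
], hand=-1)

```text
clock: 6.85
ee_pos: [636.3, 136.5, 336.5]
orientation: [-2.221, -2.221, 0.0]
contact_force: [0.3, -0.1, -0.3]
opening: 0.961
grip_force: 0.0
```

Request:
servo_tool([
  [[0,0,0],[0,0,0]],
  [[0,0,-30],[0,0,0]],
  [[0,0,-65],[0,0,0]],
  [[0,-45,-65],[0,0,0]],
  [[40,-80,-65],[0,0,0]],
])

```text
clock: 7.35
ee_pos: [558.2, 171.7, 403.3]
orientation: [2.225, 2.214, 0.002]
contact_force: [-0.3, 1.3, -0.7]
opening: 0.998
grip_force: 0.0
```

Request:
servo_tool([
  [[40,-20,0],[0,0,0]],
  [[80,-40,0],[0,0,0]],
  [[80,-40,0],[0,0,0]],
  [[80,-40,0],[0,0,0]],
  [[80,-40,0],[0,0,0]],
])

```text
clock: 7.85
ee_pos: [518.8, 253.7, 401.7]
orientation: [2.221, 2.221, -0.0]
contact_force: [-0.5, -0.1, 0.1]
opening: 0.999
grip_force: 0.0
```

Run:
```python
from h import *
f=cams.grab_frame("wrist");import pickle;pickle.dump(f,open("f5.pkl","wb"))
cv2.imwrite("pics/w5.png",f["pixels"])
print(status.get_obs()["ee_pos"],status.get_obs()["orientation"])
for z in (86,122): print(proj(f,[464,321,z],True))
```

```text
[518.94889692 253.32776833 401.66691992] [ 2.22235288e+00  2.21984350e+00 -1.26347477e-04]
[246.57208331 139.27802145]
[236.52805534 142.43263664]
```

View pics/w5.png

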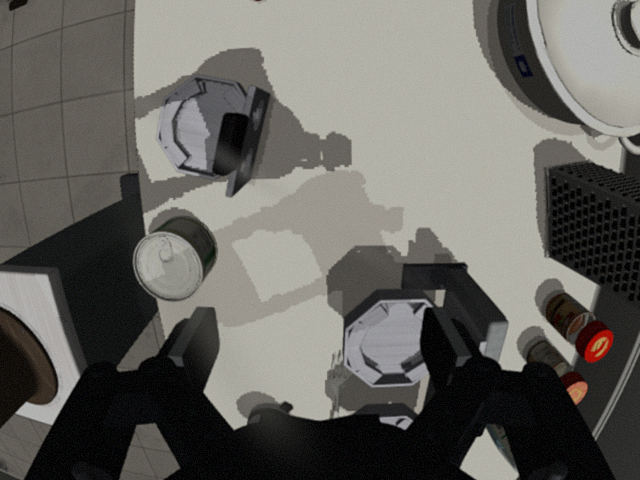

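Bracket A is still at its place, with its tab near (232,143) and its plate from (262,88) to (232,195). The hung bracket sits at (390,340).

Run:
```python
from h import *
import pickle
f=pickle.load(open("f5.pkl","rb"))
for t in(18,25,35):
    st,W=tab(f,(200,90,262,195),122,t);print(t,st,np.round(W,1).tolist(),W.mean(0))
a=f["pixels"][60:210,140:300];cv2.imwrite("pics/c5.png",cv2.resize(a,None,fx=4,fy=4,interpolation=2))
```

```text
18 [220 114  29  41 703] [[449.3, 317.3], [456.4, 343.2], [473.2, 338.5], [466.5, 312.8]] [461.34148948 327.95005787]
25 [219 113  30  42 855] [[449.9, 316.4], [455.8, 342.8], [473.3, 338.8], [467.7, 312.5]] [461.6652475  327.64775432]
35 [ 218   90   44   72 1454] [[448.5, 314.4], [460.7, 361.7], [486.7, 354.5], [475.4, 307.6]] [467.82945301 334.55162595]
```

View pics/c5.png

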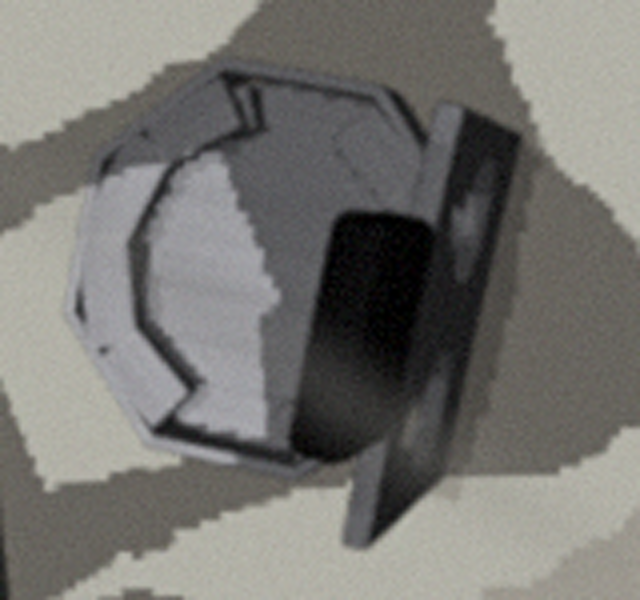

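Crop: the plate's top strip runs from (440..463,105) to (345..368,545). The tab's front top edge runs from (338,212) to (292,450).

Run:
```python
from h import *
import pickle
f=pickle.load(open("f5.pkl","rb"));P=lambda x,y,z:onz(f,140+x/4,60+y/4,z,True)[:2]
for a,b,z in[((440,103),(345,542),86),((463,105),(368,548),86),((336,212),(290,450),122)]:
    p,q=P(*a,z),P(*b,z);d=p-q;print(np.round(p),np.round(q),np.round((p+q)/2,1),np.linalg.norm(d),np.degrees(np.arctan2(-d[0],d[1])))
```

```text
[467. 362.] [446. 277.] [456.5 319.6] 88.4237374635281 -14.250527792859124
[472. 362.] [450. 275.] [461.1 318.7] 89.04857087963967 -13.977256114278337
[456. 342.] [446. 301.] [450.9 321.2] 41.88059473636558 -13.654386570014996
```

Request:
servo_tool([
  [[30,-30,0],[0,0,1.4]],
  [[66.5,-62.6,0],[0,0,2.8]],
  [[66.5,-62.6,30],[0,0,2.8]],
  [[66.5,-62.6,70],[0,0,2.8]],
  [[66.5,-62.6,90],[0,0,2.8]],
])

```text
clock: 8.4
ee_pos: [455.2, 319.3, 308.7]
orientation: [-2.476, -1.933, 0.007]
contact_force: [-1.4, 0.8, 0.1]
opening: 1.0
grip_force: 0.0
```

Request:
servo_tool([
  [[0,0,0],[0,0,0]],
  [[0,0,20],[0,0,0]],
  [[0,0,40],[0,0,0]],
  [[0,0,47],[0,0,0]],
  [[0,0,47],[0,0,0]],
])

```text
clock: 8.9
ee_pos: [456.3, 320.1, 264.6]
orientation: [-2.477, -1.933, 0.001]
contact_force: [-0.1, -0.5, -0.2]
opening: 0.998
grip_force: 0.0
```

Request:
servo_tool([
  [[0,0,0],[0,0,0]],
  [[0,0,0],[0,0,0]],
  [[0,0,0],[0,0,0]],
  [[0,0,0],[0,0,0]],
  [[0,0,0],[0,0,0]],
], hand=1)

```text
clock: 9.4
ee_pos: [455.8, 320.8, 265.1]
orientation: [2.475, 1.934, 0.001]
contact_force: [0.8, 0.7, 0.7]
opening: 0.142
grip_force: 0.9
```

Request:
servo_tool([
  [[0,0,0],[0,0,0]],
  [[0,0,0],[0,0,0]],
  [[0,0,0],[0,0,0]],
  [[0,0,0],[0,0,0]],
  [[0,0,0],[0,0,0]],
])

```text
clock: 9.9
ee_pos: [455.8, 320.9, 265.2]
orientation: [-2.476, -1.934, -0.001]
contact_force: [-1.2, 0.2, 5.9]
opening: 0.127
grip_force: 59.6
```

Request:
servo_tool([
  [[0,0,-40],[0,0,0]],
  [[0,0,-90],[0,0,-1]],
  [[0,0,-140],[0,0,-2]],
  [[0,0,-190],[0,0,-2.8]],
  [[0,0,-210],[0,0,-2.8]],
])

```text
clock: 10.4
ee_pos: [456.7, 321.0, 479.9]
orientation: [2.218, 2.221, 0.013]
contact_force: [1.2, 0.1, -2.2]
opening: 0.126
grip_force: 59.4
```

Request:
servo_tool([
  [[-35,25,0],[0,0,0]],
  [[-75,50,0],[0,0,0]],
  [[-115,75,0],[0,0,0]],
  [[-155,100,0],[0,0,0]],
  [[-195,125,0],[0,0,0]],
])

```text
clock: 10.9
ee_pos: [581.2, 123.8, 473.1]
orientation: [-2.221, -2.221, 0.003]
contact_force: [1.1, 1.1, -1.6]
opening: 0.129
grip_force: 59.4
```

Request:
servo_tool([
  [[-45,4,0],[0,0,0]],
  [[-95,8,0],[0,0,0]],
  [[-145,12,0],[0,0,0]],
  [[-195,16,0],[0,0,0]],
  [[-240,20,0],[0,0,0]],
])

```text
clock: 11.4
ee_pos: [600.3, -116.8, 472.9]
orientation: [-2.221, -2.22, 0.003]
contact_force: [1.4, 0.1, -2.3]
opening: 0.13
grip_force: 59.4
```

Request:
servo_tool([
  [[0,0,0],[0,0,0]],
  [[0,0,0],[0,0,0]],
  [[0,0,0],[0,0,0]],
  [[0,0,0],[0,0,0]],
  [[0,0,0],[0,0,0]],
])

```text
clock: 11.9
ee_pos: [600.8, -112.9, 474.5]
orientation: [-2.219, -2.224, 0.0]
contact_force: [-0.0, -0.1, -1.5]
opening: 0.133
grip_force: 59.5
```

Request:
servo_tool([
  [[-28,5,0],[0,0,0]],
  [[-28,5,30],[0,0,0]],
  [[-28,5,70],[0,0,0]],
  [[-28,5,100],[0,0,0]],
  [[-28,5,109],[0,0,0]],
])

```text
clock: 12.4
ee_pos: [604.1, -140.9, 361.2]
orientation: [-2.215, -2.218, 0.006]
contact_force: [0.2, 0.9, -1.6]
opening: 0.128
grip_force: 59.3
```

Request:
servo_tool([
  [[0,0,0],[0,0,0]],
  [[0,0,0],[0,0,0]],
  [[0,0,0],[0,0,0]],
  [[0,0,0],[0,0,0]],
  [[0,0,0],[0,0,0]],
])

```text
clock: 12.9
ee_pos: [606.1, -142.4, 367.2]
orientation: [2.22, 2.22, 0.002]
contact_force: [0.2, 0.6, -2.6]
opening: 0.13
grip_force: 59.3
```

Run:
```python
from h import *
f=cams.grab_frame("wrist");import pickle;pickle.dump(f,open("f6.pkl","wb"))
a=f["pixels"][140:340,160:440];cv2.imwrite("pics/c6.png",cv2.resize(a,None,fx=2.8,fy=2.8,interpolation=2))
o=status.get_obs();print(o["ee_pos"],o["orientation"],o["contact_force"])
```

```text
[ 606.01062793 -142.40256061  366.77908201] [2.22033400e+00 2.22029155e+00 1.29527302e-03] [-0.53902827 -0.30347792 -2.53838255]
```

View pics/c6.png

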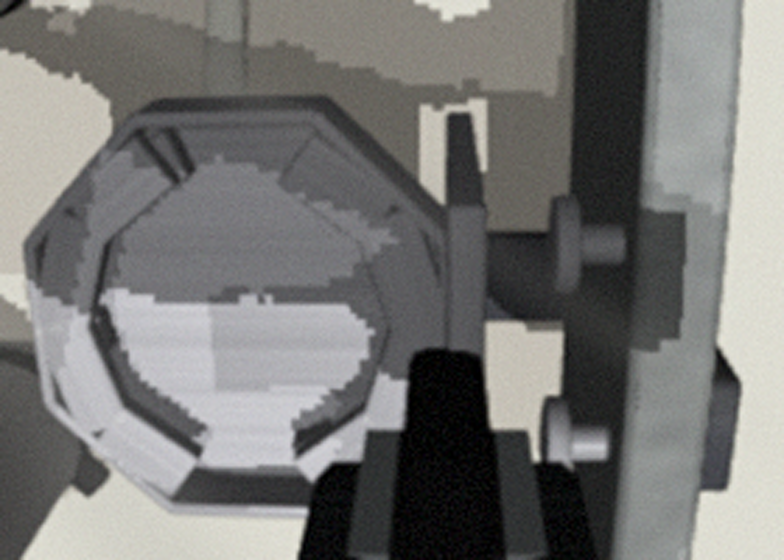

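Screw heads are at crop (566,244) and (556,432). The far top corner of the plate is at (467,207) and the collar rim spans (230,118) to (240,510).

Run:
```python
from h import *
import pickle
f=pickle.load(open("f6.pkl","rb"));P=lambda x,y,z:np.round(onz(f,160+x/2.8,140+y/2.8,z,True),1)
print("plate end top",P(467,207,187.6),"bottom",P(460,116,101.6))
print("collar rim",P(230,118,123.6),P(240,510,123.6))
print("screw",P(566,244,140),P(556,432,140), "board",P(642,244,156),P(630,432,156))
```

```text
plate end top [610.6 -99.2 187.6] bottom [ 611.  -100.3  101.6]
collar rim [562.4 -96.5 123.6] [ 558.1 -190.9  123.6]
screw [ 631.4 -119.3  140. ] [ 631.  -160.9  140. ] board [ 643.6 -114.4  156. ] [ 643.8 -152.9  156. ]
```

Request:
servo_tool([
  [[4,0,1.5],[0,0,0]],
  [[4,5,1.5],[0,0,0]],
  [[4,10,1.5],[0,0,0]],
  [[4,15,1.5],[0,0,0]],
  [[4,15,1.5],[0,0,0]],
])

```text
clock: 13.45
ee_pos: [621.6, -138.4, 364.2]
orientation: [2.221, 2.221, 0.001]
contact_force: [0.2, -0.1, -1.1]
opening: 0.13
grip_force: 59.4
```

Request:
servo_tool([
  [[0,4,0],[0,0,0]],
  [[0,8,0],[0,0,0]],
  [[0,12,0],[0,0,0]],
  [[0,15,0],[0,0,0]],
  [[0,15,0],[0,0,0]],
])

```text
clock: 13.95
ee_pos: [635.7, -138.3, 364.0]
orientation: [-2.221, -2.221, 0.002]
contact_force: [-1.6, 0.4, -0.7]
opening: 0.131
grip_force: 59.6
```

Request:
servo_tool([
  [[0,0.5,5],[0,0,0]],
  [[0,0.5,11],[0,0,0]],
  [[0,0.5,17],[0,0,0]],
  [[0,0.5,21],[0,0,0]],
  [[0,0.5,21],[0,0,0]],
])

```text
clock: 14.45
ee_pos: [635.7, -138.3, 341.5]
orientation: [-2.22, -2.22, 0.002]
contact_force: [-2.7, -0.5, -4.6]
opening: 0.13
grip_force: 59.2
```

Request:
servo_tool([
  [[0,0,2],[0,0,0]],
  [[0,0,3.5],[0,0,0]],
  [[0,0,5],[0,0,0]],
  [[0,0,6.5],[0,0,0]],
  [[0,0,6.5],[0,0,0]],
])

```text
clock: 14.95
ee_pos: [635.9, -138.3, 339.0]
orientation: [-2.221, -2.22, 0.002]
contact_force: [-8.5, 0.1, 8.6]
opening: 0.125
grip_force: 61.0
```

Request:
servo_tool([
  [[0,0,0],[0,0,0]],
  [[0,0,0],[0,0,0]],
  [[0,0,0],[0,0,0]],
  [[0,0,0],[0,0,0]],
  [[0,0,0],[0,0,0]],
], hand=-1)

```text
clock: 15.45
ee_pos: [636.5, -138.3, 336.7]
orientation: [2.221, 2.221, 0.001]
contact_force: [0.5, -0.6, -0.2]
opening: 0.961
grip_force: 0.0
```

Request:
servo_tool([
  [[0,0,-20],[0,0,0]],
  [[0,0,-60],[0,0,0]],
  [[0,0,-95],[0,0,0]],
  [[-20,-45,-95],[0,0,0]],
  [[-40,-85,-95],[0,0,0]],
])

```text
clock: 15.95
ee_pos: [551.3, -178.4, 433.8]
orientation: [2.216, 2.221, 0.002]
contact_force: [-0.2, -0.5, 0.1]
opening: 0.999
grip_force: 0.0
```

Request:
servo_tool([
  [[-30,-40,0],[0,0,0]],
  [[-30,-80,0],[0,0,0]],
  [[-30,-80,0],[0,0,0]],
  [[-30,-80,0],[0,0,0]],
  [[-30,-80,0],[0,0,0]],
])

```text
clock: 16.45
ee_pos: [472.3, -208.4, 432.4]
orientation: [2.22, 2.22, 0.002]
contact_force: [0.8, -0.2, 0.5]
opening: 0.999
grip_force: 0.0
```

Run:
```python
from h import *
f=cams.grab_frame("wrist");import pickle;pickle.dump(f,open("f7.pkl","wb"))
cv2.imwrite("pics/w7.png",f["pixels"])
o=status.get_obs();print(o["ee_pos"],o["orientation"],o["contact_force"])
```

```text
[ 472.55074307 -208.29222245  432.26627517] [2.21920895e+00 2.22112202e+00 1.35763810e-03] [0.70181972 0.13200364 0.05712387]
```

View pics/w7.png

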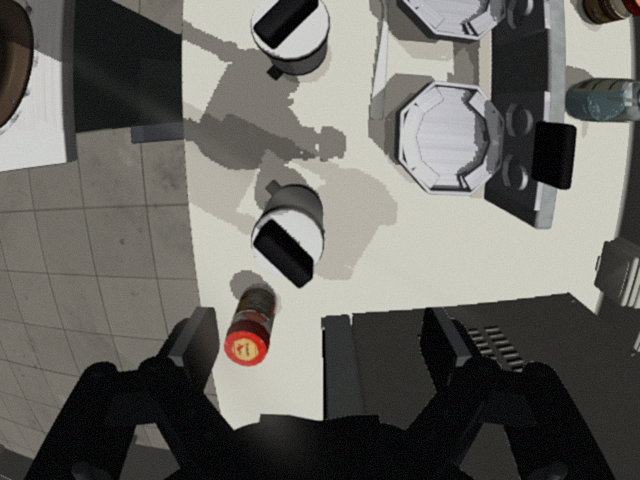

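Pixel 0..640 overview: the right bracket hangs with both screw heads in front of its plate, at (519,120) and (515,172). Canister bars are at (288,20) and (283,252), the jar at (250,345). Measuring the bars numerically.

Run:
```python
from h import *
import pickle
f=pickle.load(open("f7.pkl","rb"));print(-np.array(f["R"]).T@f["t"])
for b in[(240,205,325,298),(240,0,325,55)]:
    u0,v0,u1,v1=b;g=f["pixels"].max(2);m=np.zeros_like(g);m[v0:v1,u0:u1]=(g[v0:v1,u0:u1]<40)
    n,l,st,c=cv2.connectedComponentsWithStats(m);i=1+np.argmax(st[1:,4])
    h=cv2.convexHull(np.argwhere(l==i)[:,::-1].astype(np.int32));h=cv2.approxPolyDP(h,3,True)[:,0]
    print(st[i])
    for p in h:print(p,np.round(onz(f,*p,156,True)[:2],1),np.round(onz(f,*p,120,True)[:2],1))
    # white disc
    m=np.zeros_like(g);m[v0:v1,u0:u1]=(f["pixels"].min(2)[v0:v1,u0:u1]>215)
    n,l,st,c=cv2.connectedComponentsWithStats(m);print("white",[(s.tolist()) for s in st[1:] if s[4]>80], g[235,262])
o=status.get_obs();print(o["joint_positions"])
```

```text
[ 473.09994665 -126.02164095  401.68790673]
[ 254  220   59   67 2044]
[302 285] [ 461.3 -244.3] [ 459.6 -261.6]
[296 285] [ 456.9 -244.3] [ 454.6 -261.6]
[255 246] [ 428.4 -214. ] [ 421.8 -226.9]
[255 239] [ 428.7 -208.7] [ 422.2 -220.8]
[268 221] [ 438.5 -195.6] [ 433.4 -205.8]
[277 224] [ 444.7 -197.8] [ 440.5 -208.3]
[311 258] [ 468.1 -223. ] [ 467.3 -237.2]
[311 277] [ 468.  -237.8] [ 467.2 -254.2]
white [] 4
[ 254    0   64   48 1653]
[317   0] [472.2 -45. ] [472.1 -33.2]
[316   6] [471.6 -49.4] [471.4 -38.2]
[275  47] [445.1 -77.7] [441.  -70.7]
[254  29] [431.2 -64.4] [425.1 -55.4]
[280   0] [448.1 -44.5] [444.5 -32.5]
white [] 4
[-4.99586179e-01  7.07844634e-02  1.85834803e+00  3.44063233e-04
  1.21048575e+00 -5.00568848e-01]
```

Run:
```python
from h import *
import pickle
fs=pickle.load(open("f0.pkl","rb"));s,d=fs["scene"],fs["side"];w=pickle.load(open("f7.pkl","rb"))
print("top corner tri",tri([ray(s,531,240),ray(d,413,319)]),"bottom",onz(s,503,340,0),onz(d,400,375,0), "jar",onz(s,487,340,106))
for z in(0,150,250):print(z,onz(w,323,318,z,True),onz(w,323,410,z,True))
```

```text
top corner tri [ 480.29803272 -354.90602287  305.58874275] bottom [ 514.47395306 -360.85426892    0.        ] [ 498.83056334 -344.61272347    0.        ] jar [ 398.26957089 -336.38725833  106.        ]
0 [ 479.23668049 -365.30399256    0.        ] [ 480.28572294 -527.23560345    0.        ]
150 [ 476.94507534 -275.95016303  150.        ] [ 477.60237992 -377.41258571  150.        ]
250 [ 475.41733858 -216.38094335  250.        ] [ 475.81348457 -277.53057389  250.        ]
```

Request:
servo_tool([
  [[-8,-12,0],[0,0,-1.6]],
  [[-15.7,-24.5,20],[0,0,-3.2]],
  [[-15.7,-24.5,40],[0,0,-4.8]],
  [[-15.7,-24.5,60],[0,0,-6.4]],
  [[-15.7,-24.5,60],[0,0,-8]],
])

```text
clock: 17.0
ee_pos: [446.9, -223.2, 368.5]
orientation: [-1.315, -2.847, -0.001]
contact_force: [0.3, 0.1, 0.0]
opening: 1.0
grip_force: 0.0
```

Request:
servo_tool([
  [[0,0,0],[0,0,-1]],
  [[0,0,25],[0,0,-1]],
  [[0,0,55],[0,0,-1]],
  [[0,0,77],[0,0,-1]],
  [[0,0,77],[0,0,-1]],
])

```text
clock: 17.5
ee_pos: [446.5, -222.9, 291.4]
orientation: [-1.198, -2.897, -0.002]
contact_force: [-0.7, 0.2, -0.7]
opening: 1.002
grip_force: 0.0
```

Run:
```python
from h import *
o=status.get_obs();print(o["ee_pos"],Ro.from_rotvec(o["orientation"]).as_matrix()[:,0],o["contact_force"])
```

```text
[ 446.462101   -222.88344628  291.37168723] [-0.70807144  0.70610717  0.00689182] [-0.69027736  0.24942181 -0.68603584]
```

Request:
servo_tool([
  [[0,0,0],[0,0,0]],
  [[0,0,0],[0,0,0]],
  [[0,0,0],[0,0,0]],
  [[0,0,0],[0,0,0]],
  [[0,0,0],[0,0,0]],
], hand=1)

```text
clock: 18.0
ee_pos: [447.0, -224.2, 295.5]
orientation: [1.202, 2.901, -0.001]
contact_force: [0.2, -1.3, 4.9]
opening: 0.177
grip_force: 60.8
```

Request:
servo_tool([
  [[0,0,0],[0,0,0]],
  [[0,0,0],[0,0,0]],
  [[0,0,0],[0,0,0]],
  [[0,0,0],[0,0,0]],
  [[0,0,0],[0,0,0]],
])

```text
clock: 18.5
ee_pos: [447.1, -224.3, 295.5]
orientation: [1.202, 2.901, -0.001]
contact_force: [-1.5, -0.2, 5.3]
opening: 0.177
grip_force: 60.6
```

Request:
servo_tool([
  [[0,0,-30],[0,0,0]],
  [[0,0,-70],[0,0,1.6]],
  [[0,0,-110],[0,0,3.2]],
  [[0,0,-125],[0,0,4.8]],
  [[0,0,-125],[0,0,6.4]],
])

```text
clock: 19.0
ee_pos: [447.4, -224.4, 422.3]
orientation: [1.959, 2.449, 0.001]
contact_force: [-0.4, -1.0, -2.6]
opening: 0.18
grip_force: 59.6
```

Request:
servo_tool([
  [[0,0,0],[0,0,1.6]],
  [[0,0,0],[0,0,2.6]],
  [[0,0,0],[0,0,2.6]],
  [[0,0,0],[0,0,2.6]],
  [[0,0,0],[0,0,2.6]],
])

```text
clock: 19.5
ee_pos: [446.6, -223.9, 419.0]
orientation: [-2.219, -2.222, 0.0]
contact_force: [-0.5, 0.7, -2.5]
opening: 0.18
grip_force: 59.6
```

```bash
cat >> h.py <<'E'
def held():
    # held bar end nearest the camera, in tool frame (x along the bar), at bar-top and bar mid heights
    f=cams.grab_frame("wrist");o=status.get_obs();R=Ro.from_rotvec(o["orientation"]).as_matrix();p=np.array(o["ee_pos"])
    return f,o,R,p
E
python3 - <<'E'
from h import *
import pickle
f,o,R,p=held();pickle.dump((f,o),open("f8.pkl","wb"));print(p,R[:,0],o["joint_positions"])
g=f["pixels"].max(2)
# predicted pixels of bar end corners & body rim for zero offset, tool frame
for n,X in {"bar end top":(25,0,139.5),"bar end bottom":(25,0,177),"rim far":(30,0,175.5),"rim left":(0,-30,175.5),"rim right":(0,30,175.5),"foot far":(30,0,295.5)}.items():
    print(n,proj(f,p+R@np.array(X),True))
print("col brightness 319:",[(v,int(g[v,319])) for v in range(200,420,4)])
for v in range(250,420,10):print(v,g[v,230:410:6].tolist())
E
```

```text
[ 446.6463632  -223.94283423  419.20796235] [-9.62616833e-04  9.99999430e-01  4.61645064e-04] [-5.51923151e-01  5.00870825e-02  1.90768223e+00 -2.31528393e-05
  1.18473718e+00 -5.52877223e-01]
bar end top [316.99235529 299.3872357 ]
bar end bottom [317.45976664 257.85625987]
rim far [317.4389191  247.94478289]
rim left [250.8889672  310.30668088]
rim right [384.17627512 310.49950165]
foot far [318.15761907 191.41539768]
col brightness 319: [(200, 72), (204, 77), (208, 81), (212, 81), (216, 91), (220, 90), (224, 88), (228, 84), (232, 78), (236, 57), (240, 18), (244, 31), (248, 83), (252, 148), (256, 134), (260, 112), (264, 13), (268, 18), (272, 2), (276, 12), (280, 17), (284, 17), (288, 17), (292, 14), (296, 8), (300, 12), (304, 19), (308, 10), (312, 7), (316, 16), (320, 13), (324, 9), (328, 4), (332, 4), (336, 9), (340, 6), (344, 17), (348, 15), (352, 13), (356, 13), (360, 7), (364, 13), (368, 7), (372, 7), (376, 4), (380, 4), (384, 16), (388, 18), (392, 13), (396, 6), (400, 26), (404, 21), (408, 227), (412, 227), (416, 226)]
250 [228, 227, 226, 227, 227, 228, 228, 64, 52, 2, 8, 79, 
[... 1465 characters left out ...]
4, 9, 7, 17, 4, 14, 22, 6, 4, 12, 14, 20, 20, 18, 13, 14, 11, 6, 11, 2, 16, 14]
370 [45, 47, 46, 39, 38, 32, 26, 18, 19, 14, 9, 18, 4, 11, 14, 3, 14, 15, 11, 22, 13, 17, 14, 11, 10, 0, 15, 12, 12, 4]
380 [40, 41, 39, 35, 35, 29, 25, 22, 25, 15, 9, 27, 14, 14, 18, 0, 13, 4, 11, 26, 2, 13, 12, 8, 17, 17, 14, 13, 14, 21]
390 [30, 27, 28, 29, 35, 31, 20, 24, 17, 15, 14, 227, 11, 18, 7, 0, 16, 22, 65, 229, 7, 7, 15, 16, 11, 10, 17, 14, 17, 12]
400 [23, 30, 28, 28, 31, 32, 27, 25, 25, 23, 16, 227, 3, 19, 26, 19, 20, 23, 185, 234, 9, 14, 13, 8, 20, 17, 15, 17, 14, 22]
410 [23, 24, 15, 27, 27, 21, 27, 25, 27, 22, 16, 226, 228, 226, 229, 227, 227, 229, 227, 229, 17, 17, 11, 11, 18, 11, 5, 14, 11, 31]
```

Request:
servo_tool([
  [[20,35,0],[0,0,0]],
  [[40,70,0],[0,0,0]],
  [[60,105,0],[0,0,0]],
  [[84.7,143.7,0],[0,0,0]],
  [[84.7,143.7,0],[0,0,0]],
])

```text
clock: 20.05
ee_pos: [593.9, -136.6, 419.2]
orientation: [2.216, 2.226, 0.004]
contact_force: [-0.4, 0.3, -1.6]
opening: 0.179
grip_force: 59.9
```

Request:
servo_tool([
  [[0,0,0],[0,0,0]],
  [[0,0,0],[0,0,0]],
  [[0,0,0],[0,0,0]],
  [[0,0,0],[0,0,0]],
  [[0,0,0],[0,0,0]],
])

```text
clock: 20.55
ee_pos: [589.9, -140.0, 420.0]
orientation: [2.223, 2.22, 0.0]
contact_force: [0.8, 0.5, -1.7]
opening: 0.178
grip_force: 59.9
```

Run:
```python
from h import *
import pickle
f,o,R,p=held();pickle.dump((f,o),open("f9.pkl","wb"));print(p,R[:,0])
cv2.imwrite("pics/w9.png",f["pixels"])
g=f["pixels"].max(2)
# collar rim (z96): predicted far +y edge & left edge for axis (590.3,-140.2)
for n,X in {"+y flat":(590.3,-140.2+45.3,96),"-x rim":(541.3,-120,96),"notch corner L":(579.3,-109,96),"notch corner R":(601.3,-109,96),"tab end":(637.3,-118.2,196),"plate top corner":(640.3,-95.2,160)}.items(): print(n,np.round(proj(f,X,True),1))
for v in range(170,250,5):print(v,g[v,180:420:6].tolist())
```

```text
[ 590.02769091 -139.84230825  419.99091866] [ 9.29475662e-04  9.99999559e-01 -1.38007892e-04]
+y flat [318.3 165.6]
-x rim [258.1 196.9]
notch corner L [304.6 183.1]
notch corner R [332.1 183.1]
tab end [402.8 231.6]
plate top corner [397.3 179.9]
170 [187, 193, 191, 194, 189, 190, 192, 140, 112, 106, 112, 119, 135, 130, 100, 98, 101, 81, 87, 108, 121, 122, 123, 117, 120, 123, 88, 129, 107, 80, 135, 100, 75, 44, 51, 36, 36, 118, 157, 158]
175 [189, 190, 188, 192, 190, 189, 189, 187, 187, 190, 162, 167, 200, 179, 133, 108, 92, 91, 92, 95, 65, 93, 92, 93, 89, 126, 126, 109, 111, 123, 92, 100, 70, 42, 40, 40, 36, 131, 159, 163]
180 [189, 191, 189, 190, 193, 190, 191, 193, 187, 188, 190, 185, 200, 188, 131, 119, 102, 99, 97, 93, 91, 90, 14, 14, 12, 94, 92, 94, 89, 90, 95, 98, 74, 59, 38, 59, 209, 133, 160, 159]
185 [191, 190, 189, 187, 190, 193, 191, 193, 189, 188, 190, 192, 207, 185, 134, 100, 96, 101, 97, 87, 90, 97, 8, 18, 18, 91, 93, 89, 89, 91, 85, 78, 77, 61, 39, 72, 213, 143, 160, 159]
190 [182, 194, 187, 187, 191, 190, 185, 194, 190, 187, 191, 215, 213, 213, 129, 128, 133, 116, 9
[... 1409 characters left out ...]
2, 187, 194, 190, 186, 189, 191, 204, 218, 216, 210, 186, 178, 188, 118, 68, 64, 62, 65, 65, 68, 70, 72, 74, 66, 68, 67, 62, 55, 86, 87, 44, 6, 0, 4, 4, 94, 131]
235 [212, 216, 199, 189, 194, 186, 192, 184, 188, 190, 197, 191, 217, 187, 139, 177, 62, 64, 63, 62, 66, 59, 64, 65, 66, 65, 69, 67, 64, 65, 60, 90, 79, 36, 5, 10, 16, 17, 26, 131]
240 [214, 216, 213, 217, 206, 191, 188, 195, 193, 193, 189, 187, 192, 205, 59, 180, 64, 64, 63, 63, 20, 4, 18, 9, 14, 3, 26, 60, 70, 71, 67, 81, 78, 60, 0, 13, 13, 20, 38, 135]
245 [211, 216, 215, 214, 218, 215, 202, 189, 190, 191, 192, 189, 189, 192, 185, 171, 66, 64, 34, 14, 0, 13, 25, 48, 42, 11, 17, 14, 24, 63, 67, 62, 69, 47, 17, 17, 32, 27, 49, 140]
```

Run:
```python
from h import *
import pickle
f,o=pickle.load(open("f9.pkl","rb"));R=Ro.from_rotvec(o["orientation"]).as_matrix();p=o["ee_pos"]
for X in[(41,0,294.5),(41,0,288.5),(41,-7,288.5),(41,7,288.5),(30,0,288.5),(30,0,175.5)]:print(X,np.round(proj(f,p+R@np.array(X),True),1))
g=f["pixels"].max(2)
for v in(183,188,193):print(v,g[v,306:334].tolist())
print([(v,int(g[v,316]),int(g[v,320])) for v in range(172,204)])
```

```text
(41, 0, 294.5) [318.1 176.3]
(41, 0, 288.5) [318.1 177.6]
(41, -7, 288.5) [308.1 177.6]
(41, 7, 288.5) [328.1 177.7]
(30, 0, 288.5) [318.1 193. ]
(30, 0, 175.5) [317.4 247.3]
183 [94, 94, 87, 65, 32, 10, 13, 16, 11, 18, 19, 13, 18, 21, 6, 17, 14, 13, 16, 12, 7, 4, 26, 65, 92, 95, 91, 94]
188 [94, 94, 84, 69, 31, 14, 9, 13, 11, 13, 2, 14, 14, 21, 5, 11, 12, 8, 9, 17, 16, 12, 23, 66, 92, 91, 91, 92]
193 [88, 88, 81, 62, 28, 16, 24, 27, 21, 21, 20, 27, 22, 23, 30, 32, 31, 29, 26, 22, 16, 12, 19, 62, 85, 93, 94, 85]
[(172, 94, 97), (173, 96, 93), (174, 95, 94), (175, 88, 85), (176, 74, 65), (177, 31, 31), (178, 14, 13), (179, 13, 27), (180, 17, 13), (181, 13, 10), (182, 11, 12), (183, 19, 6), (184, 14, 19), (185, 10, 18), (186, 4, 21), (187, 21, 10), (188, 2, 5), (189, 18, 8), (190, 16, 17), (191, 21, 15), (192, 19, 14), (193, 20, 30), (194, 22, 24), (195, 5, 19), (196, 18, 0), (197, 15, 33), (198, 42, 54), (199, 59, 65), (200, 72, 62), (201, 64, 60), (202, 65, 66), (203, 68, 60)]
```

Request:
servo_tool([
  [[-0.3,0,10],[0,0,0]],
  [[-0.3,0,20],[0,0,0]],
  [[-0.3,0,28],[0,0,0]],
  [[-0.3,0,35],[0,0,0]],
  [[-0.3,0,35],[0,0,0]],
])

```text
clock: 21.1
ee_pos: [589.8, -139.4, 382.4]
orientation: [-2.219, -2.219, 0.003]
contact_force: [-0.0, -0.6, -2.5]
opening: 0.181
grip_force: 59.8
```

Request:
servo_tool([
  [[0,0,3],[0,0,0]],
  [[0,0,6],[0,0,0]],
  [[0,0,8],[0,0,0]],
  [[0,0,9],[0,0,0]],
  [[0,0,9],[0,0,0]],
])

```text
clock: 21.6
ee_pos: [590.5, -139.6, 375.7]
orientation: [2.221, 2.221, 0.0]
contact_force: [0.4, -1.0, -1.6]
opening: 0.176
grip_force: 60.0
```

Request:
servo_tool([
  [[0,0,1],[0,0,0]],
  [[0,0,1],[0,0,0]],
  [[0,0,1],[0,0,0]],
  [[0,0,1],[0,0,0]],
  [[0,0,1],[0,0,0]],
])

```text
clock: 22.1
ee_pos: [590.6, -139.7, 375.3]
orientation: [2.221, 2.221, 0.001]
contact_force: [-0.7, 0.5, 2.4]
opening: 0.177
grip_force: 60.6
```

Request:
servo_tool([
  [[0,0,0],[0,0,1]],
  [[0,0,0],[0,0,2]],
  [[0,0,0],[0,0,3]],
  [[0,0,0],[0,0,4]],
  [[0,0,0],[0,0,5]],
])

```text
clock: 22.6
ee_pos: [591.0, -139.2, 375.3]
orientation: [2.652, 1.683, 0.004]
contact_force: [-0.1, 1.6, 1.9]
opening: 0.18
grip_force: 60.5
```

Request:
servo_tool([
  [[0,0,0],[0,0,1.4]],
  [[0,0,0],[0,0,2.8]],
  [[0,0,0],[0,0,4.2]],
  [[0,0,0],[0,0,5.6]],
  [[0,0,0],[0,0,6.8]],
])

```text
clock: 23.1
ee_pos: [591.1, -139.6, 375.2]
orientation: [3.028, 0.833, 0.004]
contact_force: [0.7, 0.1, 1.3]
opening: 0.179
grip_force: 60.3
```

Request:
servo_tool([
  [[0,0,0],[0,0,0.3]],
  [[0,0,0],[0,0,0.6]],
  [[0,0,0],[0,0,0.9]],
  [[0,0,0],[0,0,1.2]],
  [[0,0,0],[0,0,1.2]],
])

```text
clock: 23.6
ee_pos: [590.5, -138.7, 375.2]
orientation: [-3.065, -0.68, -0.0]
contact_force: [-0.3, 5.4, 5.1]
opening: 0.18
grip_force: 60.9
```

Run:
```python
from h import *
o=status.get_obs();R=Ro.from_rotvec(o["orientation"]).as_matrix();print(np.degrees(np.arctan2(R[1,0],R[0,0])),o["ft_torque"],o["contact_force"],o["ee_pos"])
```

```text
25.011541487664726 [1.17306272 0.08937096 0.46373581] [-0.28611521  5.35695662  5.07076013] [ 590.46938977 -138.72894632  375.22780754]
```

Request:
servo_tool([
  [[0,0,0],[0,0,0]],
  [[0,0,0],[0,0,0]],
  [[0,0,0],[0,0,0]],
  [[0,0,0],[0,0,0]],
  [[0,0,0],[0,0,0]],
], hand=-1)

```text
clock: 24.1
ee_pos: [590.3, -139.9, 374.4]
orientation: [3.067, 0.679, -0.001]
contact_force: [0.2, -0.2, 0.5]
opening: 0.991
grip_force: 0.0
```

Request:
servo_tool([
  [[0,0,-20],[0,0,0]],
  [[0,0,-50],[0,0,0]],
  [[0,0,-65],[0,0,-1.5]],
  [[0,0,-65],[0,0,-3]],
  [[0,0,-65],[0,0,-4.6]],
])

```text
clock: 24.6
ee_pos: [590.7, -139.8, 440.9]
orientation: [2.865, 1.285, 0.002]
contact_force: [-0.4, -0.0, -0.6]
opening: 0.999
grip_force: 0.0
```

Request:
servo_tool([
  [[-25,-36,0],[0,0,0]],
  [[-50,-73,0],[0,0,0]],
  [[-75,-110,0],[0,0,0]],
  [[-100,-146,0],[0,0,0]],
  [[-110,-161,0],[0,0,0]],
])

```text
clock: 25.1
ee_pos: [393.9, -112.9, 438.9]
orientation: [-2.869, -1.277, 0.004]
contact_force: [-0.1, -0.5, 0.0]
opening: 1.004
grip_force: 0.0
```

Request:
servo_tool([
  [[0,0,0],[0,0,0]],
  [[0,0,0],[0,0,0]],
  [[0,0,0],[0,0,0]],
  [[0,0,0],[0,0,0]],
  [[0,0,0],[0,0,0]],
])

```text
clock: 25.6
ee_pos: [398.0, -113.8, 439.6]
orientation: [-2.87, -1.278, 0.0]
contact_force: [-0.7, 0.5, 1.0]
opening: 1.002
grip_force: 0.0
```

Run:
```python
from h import *
import pickle
f,o,R,p=held();pickle.dump((f,o),open("f10.pkl","wb"));print(p,R[:,0],-np.array(f["R"]).T@f["t"])
cv2.imwrite("pics/w10.png",f["pixels"])
c=proj(f,[452,-55,156],True).astype(int);print(c)
b=(max(0,c[0]-60),max(0,c[1]-60),c[0]+60,c[1]+60)
for t in(25,40):
    st,W=tab(f,b,156,t);d=np.roll(W,-1,0)-W;print(t,st,np.round(W,1).tolist(),W.mean(0),np.round(np.linalg.norm(d,axis=1),1),np.degrees(np.arctan2(d[:,1],d[:,0])))
print([b for b in o["joint_positions"]])
```

```text
[ 397.86990321 -113.75248641  439.5123655 ] [ 6.68956429e-01  7.43301606e-01 -1.34278617e-04] [453.36071359 -52.35242158 408.97134062]
[320 122]
25 [304  83  23  72 386] [[429.3, -62.6], [462.7, -27.8], [473.0, -37.7], [439.9, -72.8]] [451.21583184 -50.20527926] [48.3 14.4 48.3 14.6] [  46.25125753  -43.73053068 -133.39491472  136.32621921]
40 [ 304   83   23   72 1485] [[429.2, -62.5], [462.9, -27.6], [473.3, -37.6], [439.9, -72.8]] [451.33736851 -50.12749609] [48.6 14.5 48.6 14.8] [  46.05644289  -43.9289207  -133.58814751  136.12320478]
[np.float64(-0.38379870700680463), np.float64(-0.15380482649216518), np.float64(2.0586487025949256), np.float64(2.7421517584625567e-05), np.float64(1.2372126477026488), np.float64(0.3489962783361138)]
```

Request:
servo_tool([
  [[40,-1.5,0],[0,0,0.3]],
  [[83,-2.9,0],[0,0,0.3]],
  [[83,-2.9,30],[0,0,0.3]],
  [[83,-2.9,70],[0,0,0.3]],
  [[83,-2.9,90],[0,0,0.3]],
])

```text
clock: 26.15
ee_pos: [449.9, -49.2, 346.5]
orientation: [-2.883, -1.241, 0.006]
contact_force: [-0.5, 0.2, -1.0]
opening: 0.998
grip_force: 0.0
```

Request:
servo_tool([
  [[0,0,0],[0,0,0]],
  [[0,0,20],[0,0,0]],
  [[0,0,40],[0,0,0]],
  [[0,0,54],[0,0,0]],
  [[0,0,54],[0,0,0]],
])

```text
clock: 26.65
ee_pos: [450.5, -50.1, 295.1]
orientation: [-2.885, -1.239, 0.003]
contact_force: [0.1, 0.4, -0.5]
opening: 1.002
grip_force: 0.0
```

Request:
servo_tool([
  [[0,0,0],[0,0,0]],
  [[0,0,0],[0,0,0]],
  [[0,0,0],[0,0,0]],
  [[0,0,0],[0,0,0]],
  [[0,0,0],[0,0,0]],
], hand=1)

```text
clock: 27.15
ee_pos: [451.0, -50.1, 296.5]
orientation: [2.885, 1.24, 0.002]
contact_force: [2.6, -0.3, -0.4]
opening: 0.182
grip_force: 58.4
```

Request:
servo_tool([
  [[0,0,0],[0,0,0]],
  [[0,0,0],[0,0,0]],
  [[0,0,0],[0,0,0]],
  [[0,0,0],[0,0,0]],
  [[0,0,0],[0,0,0]],
])

```text
clock: 27.65
ee_pos: [451.1, -50.1, 296.3]
orientation: [2.886, 1.24, 0.002]
contact_force: [1.1, -0.6, 4.8]
opening: 0.176
grip_force: 59.5
```

Request:
servo_tool([
  [[0,0,-30],[0,0,0]],
  [[0,0,-70],[0,0,-1.6]],
  [[0,0,-110],[0,0,-3.2]],
  [[0,0,-125],[0,0,-4.8]],
  [[0,0,-125],[0,0,-6.4]],
])

```text
clock: 28.15
ee_pos: [451.1, -50.1, 423.0]
orientation: [2.424, 1.993, 0.005]
contact_force: [-0.8, -1.0, -1.1]
opening: 0.179
grip_force: 59.2
```

Request:
servo_tool([
  [[0,0,0],[0,0,-1.4]],
  [[0,0,0],[0,0,-2.3]],
  [[0,0,0],[0,0,-2.3]],
  [[0,0,0],[0,0,-2.3]],
  [[0,0,0],[0,0,-2.3]],
])

```text
clock: 28.65
ee_pos: [450.3, -49.9, 420.0]
orientation: [-2.222, -2.219, 0.001]
contact_force: [0.6, -0.0, -2.1]
opening: 0.178
grip_force: 59.2
```

Run:
```python
from h import *
o=status.get_obs();R=Ro.from_rotvec(o["orientation"]).as_matrix();print(o["ee_pos"],R[:,0],"shift",R.T@(np.array([590.8,-0.3,421])-o["ee_pos"]))
```

```text
[450.31979077 -49.94028991 419.98806228] [1.14244876e-03 9.99999292e-01 3.31417217e-04] shift [ 49.8010816  140.42180436  -1.20029919]
```

Request:
servo_tool([
  [[13,35,-1],[0,0,0]],
  [[26,70,-1],[0,0,0]],
  [[39,105,-1],[0,0,0]],
  [[49.8,140.4,-1],[0,0,0]],
  [[49.8,140.4,-1],[0,0,0]],
])

```text
clock: 29.15
ee_pos: [594.5, 1.0, 421.0]
orientation: [2.22, 2.221, 0.004]
contact_force: [-1.2, -0.8, -0.9]
opening: 0.179
grip_force: 60.1
```

Request:
servo_tool([
  [[0,0,0],[0,0,0]],
  [[0,0,0],[0,0,0]],
  [[0,0,0],[0,0,0]],
  [[0,0,0],[0,0,0]],
  [[0,0,0],[0,0,0]],
])

```text
clock: 29.65
ee_pos: [590.5, -0.5, 422.0]
orientation: [2.222, 2.221, 0.0]
contact_force: [-1.3, -0.0, -1.2]
opening: 0.176
grip_force: 60.1
```

Run:
```python
from h import *
import pickle
f,o,R,p=held();pickle.dump((f,o),open("f11.pkl","wb"));print(p,R[:,0])
cv2.imwrite("pics/w11.png",f["pixels"])
g=f["pixels"].max(2)
for n,X in {"lug end":(41,0,289.5),"lug L":(41,-7,289.5),"lug R":(41,7,289.5)}.items():print(n,np.round(proj(f,p+R@np.array(X),True),1))
print("plate top corners(front,back)",proj(f,[638,44.7,160],True),proj(f,[644,44.7,160],True))
for v in(183,188):print(v,g[v,304:336].tolist())
print([(v,int(g[v,318])) for v in range(168,204,2)])
for v in range(168,192,2):print(v,g[v,380:416:2].tolist())
```

```text
[ 5.90600843e+02 -4.40837891e-01  4.22041079e+02] [ 4.44062800e-04  9.99999900e-01 -6.16724098e-05]
lug end [318.1 177.5]
lug L [308.1 177.5]
lug R [328.  177.5]
plate top corners(front,back) [392.23835276 178.64380739] [401.37961147 178.85269513]
183 [92, 87, 86, 98, 93, 88, 35, 5, 17, 19, 18, 15, 17, 23, 20, 9, 16, 19, 18, 19, 15, 16, 16, 21, 21, 37, 71, 87, 85, 85, 85, 74]
188 [90, 94, 84, 86, 93, 80, 41, 17, 15, 12, 13, 10, 0, 15, 24, 16, 16, 13, 19, 16, 11, 16, 8, 12, 18, 46, 75, 89, 86, 90, 86, 83]
[(168, 120), (170, 113), (172, 95), (174, 92), (176, 82), (178, 17), (180, 20), (182, 18), (184, 22), (186, 18), (188, 24), (190, 4), (192, 10), (194, 24), (196, 5), (198, 44), (200, 61), (202, 57)]
168 [45, 42, 48, 31, 32, 36, 34, 36, 31, 34, 81, 129, 162, 170, 169, 161, 157, 161]
170 [42, 49, 47, 42, 38, 29, 31, 31, 36, 30, 80, 134, 160, 167, 165, 161, 158, 159]
172 [36, 41, 44, 49, 45, 40, 25, 33, 32, 30, 86, 129, 163, 163, 165, 159, 162, 160]
174 [36, 39, 42, 45, 43, 46, 36, 36, 35, 32, 94, 133, 155, 168, 161, 166, 161, 156]
176 [36, 41, 33, 42, 43, 51, 48, 40, 39, 31, 93, 130, 162, 162, 165, 160, 157, 158]
178 [39, 38, 39, 40, 38, 46, 45, 42, 42, 39, 91, 128, 158, 162, 157, 159, 156, 158]
180 [40, 34, 39, 39, 43, 39, 129, 156, 151, 143, 112, 132, 151, 155, 159, 155, 158, 155]
182 [55, 42, 36, 39, 37, 36, 161, 207, 208, 205, 142, 128, 150, 157, 157, 162, 153, 153]
184 [57, 50, 38, 37, 38, 43, 172, 211, 208, 204, 151, 131, 154, 154, 153, 156, 156, 159]
186 [61, 51, 38, 36, 41, 47, 176, 206, 208, 207, 139, 136, 147, 153, 155, 155, 158, 152]
188 [75, 56, 35, 39, 42, 54, 191, 205, 205, 201, 130, 136, 150, 144, 148, 155, 154, 159]
190 [88, 70, 36, 41, 36, 55, 189, 210, 209, 196, 121, 143, 150, 143, 151, 149, 157, 154]
```

Request:
servo_tool([
  [[-0.4,-1,10],[0,0,0]],
  [[-0.4,-1,20],[0,0,0]],
  [[-0.4,-1,28],[0,0,0]],
  [[-0.4,-1,36],[0,0,0]],
  [[-0.4,-1,36],[0,0,0]],
])

```text
clock: 30.2
ee_pos: [589.3, -0.5, 383.4]
orientation: [-2.219, -2.219, 0.004]
contact_force: [-0.3, 0.5, -1.9]
opening: 0.177
grip_force: 60.0
```

Request:
servo_tool([
  [[0,0,3],[0,0,0]],
  [[0,0,6],[0,0,0]],
  [[0,0,8],[0,0,0]],
  [[0,0,10.5],[0,0,0]],
  [[0,0,10.5],[0,0,0]],
])

```text
clock: 30.7
ee_pos: [590.4, -0.6, 376.4]
orientation: [2.221, 2.221, 0.001]
contact_force: [-0.8, 0.4, 2.4]
opening: 0.177
grip_force: 60.7
```

Request:
servo_tool([
  [[0,0,0],[0,0,0]],
  [[0,0,0],[0,0,0]],
  [[0,0,0],[0,0,0]],
  [[0,0,0],[0,0,0]],
  [[0,0,0],[0,0,0]],
])

```text
clock: 31.2
ee_pos: [590.4, -0.6, 376.4]
orientation: [2.22, 2.221, 0.002]
contact_force: [-0.7, 0.0, 5.5]
opening: 0.176
grip_force: 61.1
```

Seated, with floor contact at underside z ≈ 80. Now turn it clockwise.

Request:
servo_tool([
  [[0,0,0],[0,0,1]],
  [[0,0,0],[0,0,2]],
  [[0,0,0],[0,0,3]],
  [[0,0,0],[0,0,4]],
  [[0,0,0],[0,0,5]],
])

```text
clock: 31.7
ee_pos: [590.3, -0.7, 376.4]
orientation: [2.651, 1.683, 0.002]
contact_force: [-1.1, -0.7, 5.6]
opening: 0.178
grip_force: 61.1
```

Request:
servo_tool([
  [[0,0,0],[0,0,1.4]],
  [[0,0,0],[0,0,2.8]],
  [[0,0,0],[0,0,4.2]],
  [[0,0,0],[0,0,5.6]],
  [[0,0,0],[0,0,6.8]],
])

```text
clock: 32.2
ee_pos: [590.4, -0.6, 376.4]
orientation: [3.028, 0.833, 0.003]
contact_force: [-1.5, 0.3, 5.1]
opening: 0.174
grip_force: 61.1
```

Request:
servo_tool([
  [[0,0,0],[0,0,0.3]],
  [[0,0,0],[0,0,0.6]],
  [[0,0,0],[0,0,0.9]],
  [[0,0,0],[0,0,1.2]],
  [[0,0,0],[0,0,1.2]],
])

```text
clock: 32.7
ee_pos: [590.4, -0.5, 376.4]
orientation: [3.064, 0.686, 0.003]
contact_force: [-1.4, 0.2, 5.9]
opening: 0.177
grip_force: 62.3
```

Run:
```python
from h import *
o=status.get_obs();R=Ro.from_rotvec(o["orientation"]).as_matrix();print(np.degrees(np.arctan2(R[1,0],R[0,0])),o["ft_torque"],o["contact_force"],o["ee_pos"])
```

```text
25.231296214399475 [0.14146071 0.3224968  1.05567777] [-1.35413214  0.24031357  5.91253364] [ 5.90409918e+02 -4.51089064e-01  3.76397522e+02]
```

Request:
servo_tool([
  [[0,0,0],[0,0,0]],
  [[0,0,0],[0,0,0]],
  [[0,0,0],[0,0,0]],
  [[0,0,0],[0,0,0]],
  [[0,0,0],[0,0,0]],
], hand=-1)

```text
clock: 33.2
ee_pos: [590.0, -0.7, 374.9]
orientation: [-3.067, -0.68, 0.0]
contact_force: [-0.1, -0.2, -0.2]
opening: 0.99
grip_force: 0.0
```

Request:
servo_tool([
  [[0,0,-20],[0,0,0]],
  [[0,0,-60],[0,0,-1.6]],
  [[0,0,-100],[0,0,-3.2]],
  [[0,0,-130],[0,0,-4.8]],
  [[0,0,-130],[0,0,-6.4]],
])

```text
clock: 33.7
ee_pos: [591.2, -0.7, 511.9]
orientation: [2.751, 1.504, 0.015]
contact_force: [0.0, -0.1, -0.5]
opening: 1.001
grip_force: 0.0
```

Request:
servo_tool([
  [[0,0,0],[0,0,-1.6]],
  [[0,-40,0],[0,0,-3.2]],
  [[-20,-80,0],[0,0,-4.8]],
  [[-40,-120,0],[0,0,-6.4]],
  [[-60,-130,0],[0,0,-6.6]],
])

```text
clock: 34.2
ee_pos: [445.3, 21.0, 504.6]
orientation: [-2.214, -2.225, 0.001]
contact_force: [-0.0, -0.2, -0.3]
opening: 1.001
grip_force: 0.0
```

Run:
```python
from h import *
cams.grab_frame("wrist");cams.grab_frame("wrist")
f={n:cams.grab_frame(n)["pixels"] for n in("scene","side","wrist")}
a=cv2.resize(f["wrist"][:400],(400,250)) ; b=cv2.resize(f["scene"][170:350,150:470],(400,225),interpolation=2)
c=cv2.resize(f["side"][160:360,220:430],(400,381),interpolation=2)
L=np.vstack([a,b]);Rr=np.zeros((475,400,3),np.uint8);Rr[:381]=c
cv2.imwrite("pics/end.png",np.hstack([L,Rr]));cv2.imwrite("pics/wend.png",f["wrist"]);print(status.get_obs()["ee_pos"])
```

```text
[448.96210225  19.87946075 505.63669532]
```

View pics/end.png

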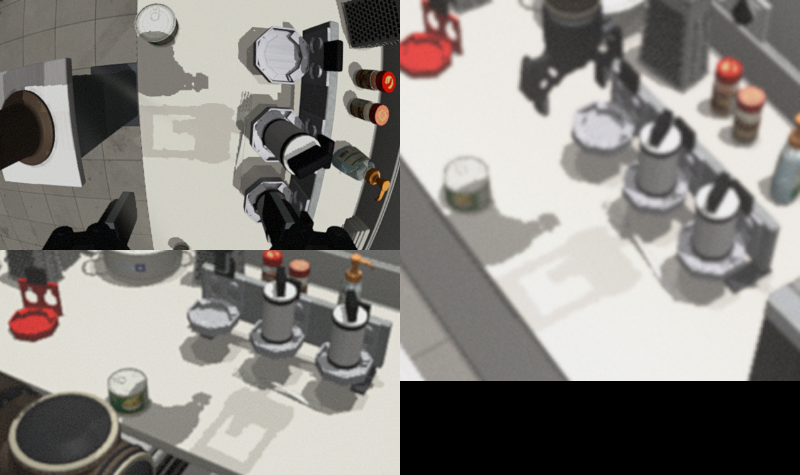

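All three brackets hang on the board. Canisters stand upright and turned in the middle bracket (scene crop about (278,310)) and the right bracket (345,340). No third canister is visible; the tin and the red look-alike are where they were.

```bash
python3 -c "
from plant import env
print(env.sign_off())"
```

```text
the job is handed in; nothing more can be done
None
```

I hung both loose brackets on the board and pulled them fully down, locked both canisters I found (middle and right brackets; I saw no third) clockwise to the stop, and handed the job in at about 34 s on the robot's clock; the hand-in gave no verdict.

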